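# Zero the dial scale and pile the notepads on it to be weighed

### The job

Weigh the batch of notepads: take the stapler off the dial scale and stand it upright inside the grey tray, then turn the scale's tare knob, which turns the dial face, until the pointer of the empty scale points at the dial's broad zero mark. Only after that, stack all the orange notepads lying about flat in one neat pile in the middle of the weighing pan, edges flush, either face up, their long sides along the pan's long side, and leave the knob as you set it. Leave the tape, pen cup and glue where they are.

Things in the scene. Friction and masses are not known exactly. Their poses are not given: they have to be found in the camera images.
- pad1: orange-topped notepad, a rigid block 100 (x) x 58 (y) x 16 (z) mm, about 75 g; origin at the centre of its cardboard underside (on top if turned over), x along its long side. Four or five such pads are present, all alike; an absent one reads None. Pads start flat on the cutting mat (3 mm thick) or on the bare table
- pad2: orange-topped notepad, a rigid block 100 (x) x 58 (y) x 16 (z) mm, about 75 g; origin at the centre of its cardboard underside (on top if turned over), x along its long side. Four or five such pads are present, all alike; an absent one reads None. Pads start flat on the cutting mat (3 mm thick) or on the bare table
- pad3: orange-topped notepad, a rigid block 100 (x) x 58 (y) x 16 (z) mm, about 75 g; origin at the centre of its cardboard underside (on top if turned over), x along its long side. Four or five such pads are present, all alike; an absent one reads None. Pads start flat on the cutting mat (3 mm thick) or on the bare table
- pad4: orange-topped notepad, a rigid block 100 (x) x 58 (y) x 16 (z) mm, about 75 g; origin at the centre of its cardboard underside (on top if turned over), x along its long side. Four or five such pads are present, all alike; an absent one reads None. Pads start flat on the cutting mat (3 mm thick) or on the bare table
- pad5: orange-topped notepad, a rigid block 100 (x) x 58 (y) x 16 (z) mm, about 75 g; origin at the centre of its cardboard underside (on top if turned over), x along its long side. Four or five such pads are present, all alike; an absent one reads None. Pads start flat on the cutting mat (3 mm thick) or on the bare table
- stapler: black desk stapler, 130 (x) x 36 (y) x 48 (z) mm, about 200 g, standing at the start on the pan of the scale; the base is 36 mm wide up to 10 mm, the metal magazine 22 mm, and the upper arm 30 mm wide from 24 to 48 mm height; origin at the centre of its underside, x along its length
- tray: fixed grey open desk tray, outside 200 (x) x 120 (y) x 30 (z) mm, walls 4 mm; origin at the centre of its underside
- tray_in (a point): centre of the tray's inner floor, axes as the tray
- scale: fixed grey dial scale, housing 150 (x) x 240 (y) x 45 (z) mm, with a steel weighing pan at its +y half and a round white dial (radius 49 mm, top at 50 mm) at its -y half; origin at the centre of its underside. The pan centre lies at (0, +55) mm, the dial and knob axis at (0, -62) mm in its x, y
- pan_top (a point): centre of the upper face of the steel weighing pan, 130 (x) x 100 (y) mm, 66 mm above the table when empty; axes as the scale. The pan is sprung and sinks straight down by about 1 mm per 100 g, at most 12 mm
- tare (a joint): angle of the tare knob in rad, growing clockwise seen from above, range -0.7 to 3.0, starting at 0.6 to 2.2. The white dial face with its zero mark is fixed to the knob and turns with it; the pointer does not. With an empty pan the pointer reads zero when this is 0. Light friction (0.04 N m) holds the knob where it is left; there is no stop at zero
- tare_grip (a point): point on the knob's axis at the height to grip, 82 mm above the table and 32 mm above the dial face. The black knob is a disc of radius 22 mm with an upright bar on it, 42 mm long (x), 14 mm thick (y), its top 10 mm above this point and its foot 23 mm below. x of this point runs along the bar; at joint tare = 0 it runs along the scale's x
- needle_tip (a point): tip of the thin red pointer, 40 mm from the knob's axis, just over the dial face. With the pan empty it points to the scale's -x (the robot's side); a load on the pan turns it clockwise by about 0.16 rad per 100 g, so the pan must be empty to zero it
- zero_mark (a point): the zero mark of the dial, a broad black bar (12 x 7 mm, radial) on the white dial face; this point lies 40 mm from the knob's axis, in the direction of minus x of tare_grip. The other marks are thin lines. The scale reads zero when the needle tip lies over it
- cutting_mat: fixed green cutting mat, 310 (x) x 270 (y) x 3 (z) mm, on which most pads lie; origin at the centre of its underside
- tape_roll: bystander: roll of parcel tape lying flat, outer radius 48 mm, 25 mm high; origin at the centre of its underside
- pen_cup: bystander: dark steel cup with pencils, radius 36 mm, cup 90 mm high, pencils to 156 mm; origin at the centre of its underside
- glue: bystander: white glue bottle, radius 22 mm, 110 mm high; origin at the centre of its underside
Not all that is in view belongs to the job. Leave any pink or yellow look-alike of the pad4 alone. Leave any purple look-alike of the pad3 alone.

How it is judged:
On the way:
1. with no pad on the scale, the stapler stands in the tray and the tare knob is set so that the empty scale reads zero (x of stapler in the frame of tray_in between -0.08 and 0.08 m and y of stapler in the frame of tray_in between -0.05 and 0.05 m and z of stapler in the frame of tray_in below 0.012 m and angle between stapler's own z axis and vertical below 0.15 rad and value of joint tare between -0.08 and 0.08 rad and horizontal distance between each of pad1, pad2, pad3, pad4, pad5 and pan_top above 0.1 m), for 0.3 s.
At the end, for the whole second after the job is handed in: Stapler upright in the tray; tare knob within 0.08 rad of the empty scale's zero; every notepad present flat on the pan in one pile (within 0.07 rad, either face up), each within 9 mm of the pan's centre along x and y and 0.13 rad of its long side; all at rest (x of stapler in the frame of tray_in between -0.08 and 0.08 m and y of stapler in the frame of tray_in between -0.05 and 0.05 m and z of stapler in the frame of tray_in below 0.012 m and angle between stapler's own z axis and vertical below 0.15 rad and value of joint tare between -0.08 and 0.08 rad and x of pad1 in the frame of pan_top between -0.009 and 0.009 m and y of pad1 in the frame of pan_top between -0.009 and 0.009 m and z of pad1 in the frame of pan_top between -0.004 and 0.088 m and angle between the x axis of each of pad1, pad2, pad3, pad4, pad5 and the x axis of pan_top, either way round below 0.13 rad and (angle between pad1's own z axis and vertical below 0.07 rad or angle between pad1's own z axis and vertical above 3.07 rad) and x of pad2 in the frame of pan_top between -0.009 and 0.009 m and y of pad2 in the frame of pan_top between -0.009 and 0.009 m and z of pad2 in the frame of pan_top between -0.004 and 0.088 m and (angle between pad2's own z axis and vertical below 0.07 rad or angle between pad2's own z axis and vertical above 3.07 rad) and x of pad3 in the frame of pan_top between -0.009 and 0.009 m and y of pad3 in the frame of pan_top between -0.009 and 0.009 m and z of pad3 in the frame of pan_top between -0.004 and 0.088 m and (angle between pad3's own z axis and vertical below 0.07 rad or angle between pad3's own z axis and vertical above 3.07 rad) and x of pad4 in the frame of pan_top between -0.009 and 0.009 m and y of pad4 in the frame of pan_top between -0.009 and 0.009 m and z of pad4 in the frame of pan_top between -0.004 and 0.088 m and (angle between pad4's own z axis and vertical below 0.07 rad or angle between pad4's own z axis and vertical above 3.07 rad) and x of pad5 in the frame of pan_top between -0.009 and 0.009 m and y of pad5 in the frame of pan_top between -0.009 and 0.009 m and z of pad5 in the frame of pan_top between -0.004 and 0.088 m and (angle between pad5's own z axis and vertical below 0.07 rad or angle between pad5's own z axis and vertical above 3.07 rad) and linear speed of each of stapler, pad1, pad2, pad3, pad4, pad5 below 0.03 m/s); the robot touches nothing.
It fails at once if the tape roll is shoved aside or knocked over (distance of tape_roll from where it was at the start of the episode above 0.03 m or angle between tape_roll's own z axis and vertical above 0.5 rad).
It fails at once if the pen cup is shoved aside or knocked over (distance of pen_cup from where it was at the start of the episode above 0.03 m or angle between pen_cup's own z axis and vertical above 0.5 rad).
It fails at once if the glue bottle is shoved aside or knocked over (distance of glue from where it was at the start of the episode above 0.03 m or angle between glue's own z axis and vertical above 0.5 rad).
Of pad1, pad2, pad3, pad4, pad5 only 4 to 5 are there at a start; the rules pass over those that are not, and their reading is None.
At some moment in a run one of stapler, pad1, pad2, pad3, pad4, pad5 may be knocked a few centimetres aside while the robot is not near it.
Once in a run the grip may slacken for a moment while it holds something.
It also fails if it takes over 210 s, if anything falls off the work surface, if the arm or the gripper's body presses on something with over 40 N, if the wrist force passes 120 N, or if a joint passes its speed limit or range.

### The arm

A 7-joint arm with a two-finger parallel gripper is mounted at the origin on the work surface. World frame = base frame: x ahead of the robot, y to its left, z up, the work surface at z = 0. Lengths are in m, angles in rad, forces in N, time in s.
With the tool pointing down it reaches from about 0.375 to 0.925 m from the base axis. Payload 3.1 kg.
Tool frame: the origin (TCP) lies between the finger pads; the fingertips stand 19 mm ahead of it and the grasp point (between the pads) is the TCP; z points along the fingers, y is the line along which they close (so a half turn about z gives the same grasp; the last joint's range is limited). The gripper opens to 85 mm and grips with 20 to 120 N. Pads are 22 mm wide; open, the fingers measure 114 mm over their backs; the gripper's body (76 mm by 85 mm) begins 54 mm behind the grasp point. The pads swing forward as they close: fully open they stand 13 mm farther back than shut.
Start: joints at [-1.244, 0.383, 0.044, 1.598, -0.018, 1.161, -0.05], TCP at [0.268, 0.592, 0.25] pointing down, gripper open.
Joint ranges: [-2.61, 2.61], [-0.41, 2.15], [-1.48, 1.57], [0, 2.5], [-1.57, 4.71], [0.05, 1.97], [-2.85, 2.85]. Speed limits (rad/s): [2.79, 2.79, 3.14, 3.14, 3.14, 3.14, 3.14].

### API

Orientations are given as a unit quaternion [x, y, z, w].
In Python, from bench import move_ptp, movel, move_j, move_gripper, pause, inverse_kinematics, read_camera, camera_params, MotionError, sign_off, look_for, tip_of, read_time_s, read_qpos, read_joint_vel, read_effort, read_eef_pos, read_tcp_rot, read_ft_force, read_ft_torque, read_finger_gap, read_grasp_force gives the robot as it stands. Calls block until the motion is done:
- move_ptp(position, orientation): joint-space move of the TCP to a pose.
- movel(position, orientation=None, speed=0.15): straight line of the TCP; orientation=None keeps the orientation; speed is the mean speed in m/s.
- move_j(angles): joint-space move.
- move_gripper(opening, effort=None): finger opening in m; effort is the grip in N (None keeps the last); returns when the fingers have stopped.
- pause(seconds).
- inverse_kinematics(position, orientation): joint angles nearest the present ones, or None.
- read_camera(name): name is "scene" or "side" or "wrist"; returns the picture (384x512x3 uint8, red, green, blue); there is no depth.
- camera_params(name): a dict with "K" (3x3 intrinsics, pixels), "camera_from_world" (4x4, takes a point from world to camera coordinates). Camera axes: x right, y down, z forward; pixel columns grow to the right and rows downward; lengths in m; the calibration is good to about 2 mm. A picture is of the moment at which its call begins: read the wrist's pose just before it. camera_params takes no time and is no camera call; for the wrist camera it gives the pose at the moment of the call.
A pose or a line that the arm cannot do raises MotionError and nothing moves.
- sign_off(): hands the job in; it is judged then, once.
Trained networks look in the newest picture that a camera, given by its name, has taken for a name from the list of things; names that differ only in an ending like _2 or _b are one class to them, and where a whole thing is asked for, a point or a joint stands for the part that bears it (a point fixed in the world has none). Each returns a list of dicts, best first, with "confidence" (0 to 1); they miss things now and then, are a little off and sometimes report something else, mostly with a low value. They report only what shows in the picture. A call takes as long as a camera call. They do not tell look-alikes from the thing itself.
- look_for(camera, name): "at" ([column, row] in pixels, amid what is visible of it).
- tip_of(camera, name): "at" ([column, row] in pixels: a listed point, or the origin of a listed thing).
Readings, each from a call of its own:
- read_time_s(): time.
- read_qpos(): joint angles.
- read_joint_vel(): joint speeds.
- read_effort(): joint torques, N m.
- read_eef_pos(): TCP position.
- read_tcp_rot(): TCP orientation.
- read_ft_force(): force on the tool from outside, world axes, zero at the start.
- read_ft_torque(): the same for the moment, N m.
- read_finger_gap(): finger opening in m.
- read_grasp_force(): force on a finger pad.
Only numpy, scipy, OpenCV 4.12 (cv2) and the standard library are available. Lean on these libraries where they do the work, as an engineer would, in place of code of your own. Each camera call takes 0.05 s, during which the arm holds its last target. There are 200 camera calls.

## Working session

There is one attempt and no reset: what is moved stays moved. The work goes in short steps, each a Python script; the robot and the scene stay as the last script left them, time stands still between calls to the robot, and variables do not carry over. Pictures are saved under pics/ and viewed, at most 14 in all, crops included, and the job is handed in when it is done.

```bash
ls; mkdir -p pics
python3 - <<'E'
from bench import *
import cv2,numpy as np
for n in("scene","side"):
    im=read_camera(n); cv2.imwrite(f"pics/{n}0.png",im[:,:,::-1])
    p=camera_params(n); print(n,np.round(p["K"],1).tolist(),np.round(p["camera_from_world"],3).tolist())
    for t in("pad1","stapler","tray_in","scale","tare_grip","needle_tip","zero_mark","tape_roll","pen_cup","glue","cutting_mat","pan_top"):
        for f in (tip_of,):
            print(t,[(np.round(d["at"]).astype(int).tolist(),round(d["confidence"],2)) for d in f(n,t)])
print(read_time_s(),read_tcp_rot(),read_eef_pos())
E
```

```text
pics
scene [[377.7, 0.0, 253.2], [0.0, 377.7, 191.1], [0.0, 0.0, 1.0]] [[0.817, 0.577, 0.022, -0.36], [0.412, -0.556, -0.722, -0.197], [-0.404, 0.598, -0.692, 1.477], [0.0, 0.0, 0.0, 1.0]]
pad1 [([137, 300], 0.79), ([161, 204], 0.75), ([216, 280], 0.69), ([241, 163], 0.68), ([209, 227], 0.66), ([215, 251], 0.66), ([249, 255], 0.64), ([288, 144], 0.64), ([180, 253], 0.58)]
stapler [([305, 167], 0.78), ([248, 253], 0.38)]
tray_in [([342, 158], 0.76)]
scale [([206, 227], 0.46)]
tare_grip [([281, 183], 0.57), ([341, 158], 0.29), ([178, 251], 0.22)]
needle_tip [([300, 170], 0.67), ([336, 223], 0.24)]
zero_mark [([282, 181], 0.59)]
tape_roll [([284, 184], 0.58), ([336, 226], 0.56)]
pen_cup [([315, 261], 0.68), ([362, 203], 0.43), ([339, 161], 0.32)]
glue [([361, 203], 0.55), ([315, 260], 0.5), ([338, 161], 0.46)]
cutting_mat [([217, 251], 0.96), ([178, 250], 0.51)]
pan_top [([300, 171], 0.89), ([339, 160], 0.56)]
side [[347.7, 0.0, 257.0], [0.0, 347.7, 192.6], [0.0, 0.0, 1.0]] [[0.996, -0.093, -0.016, -0.513], [-0.081, -0.759, -0.646, 0.02], [0.048, 0.645, -0.763, 1.291], [0.0, 0.0, 0.0, 1.0]]
pad1 [([237, 238], 0.93), ([206, 176], 0.89), ([237, 274], 0.85), ([290, 271], 0.81), ([286, 239], 0.7), ([245, 334], 0.64), ([184, 252], 0.62), ([227, 136], 0.53)]
stapler [([264, 152], 0.55)]
tray_in [([267, 131], 0.69)]
scale [([267, 172], 0.69), ([265, 176], 0.63)]
tare_grip [([270, 174], 0.93)]
needle_tip []
zero_mark [([262, 172], 0.75), ([267, 174], 0.66)]
tape_roll [([321, 181], 0.71)]
pen_cup [([330, 216], 0.89)]
glue [([313, 153], 0.6), ([284, 237], 0.28)]
cutting_mat [([262, 252], 0.56), ([267, 154], 0.24)]
pan_top [([268, 153], 0.59), ([240, 239], 0.51)]
1.3 [2.10775824e-01 9.77534425e-01 7.42481491e-06 3.65276390e-07] [0.26787971 0.59224477 0.25027363]
```

Run:
```python
import cv2
a=cv2.imread("pics/scene0.png")[100:340,90:410]; cv2.imwrite("pics/s1.png",cv2.resize(a,(800,600),interpolation=3))
a=cv2.imread("pics/side0.png")[100:355,130:470]; cv2.imwrite("pics/d1.png",cv2.resize(a,(800,600),interpolation=3))
```

```text
(no output)
```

View pics/s1.png

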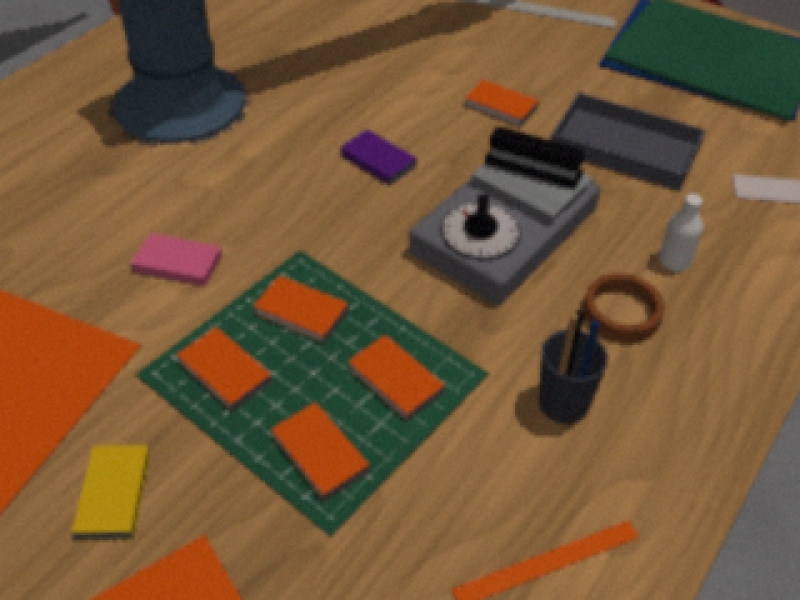

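View pics/d1.png

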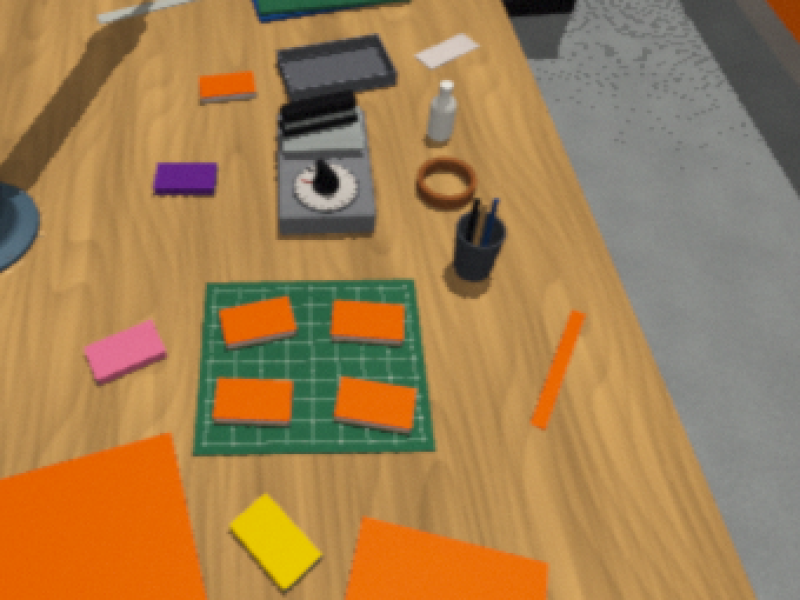

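The scene view shows five orange pads: four on the mat at scene px (210,223), (179,247), (249,250), (218,280), and one on the bare table at (290,140). Things that could be taken for them, at scene px:
- purple block (241,162)
- pink block (160,203)
- yellow block (134,296)
- flat orange sheets (115,262) and (155,330)
- orange strip (308,324)

I choose the five orange blocks. The stapler at (303,163) stands on the pan, and the tray is at (342,156).

```bash
cat > lib.py <<'E'
from bench import *
import numpy as np, cv2
from scipy.spatial.transform import Rotation as Rot
def q(yaw): return [np.cos(yaw/2),np.sin(yaw/2),0,0]   # tool down; closing line = (sin yaw,-cos yaw)
def wrap(a): return (a+np.pi/2)%np.pi-np.pi/2          # line direction
def shot(n):
    p=camera_params(n); return read_camera(n),p["K"],p["camera_from_world"]
def back(px,K,T,z):
    d=np.c_[np.atleast_2d(px),np.ones(len(np.atleast_2d(px)))]@np.linalg.inv(K).T@T[:3,:3]
    c=-T[:3,:3].T@T[:3,3]; return (c+d*((z-c[2])/d[:,2])[:,None])[:,:2]
def proj(P,K,T):
    v=(np.atleast_2d(P)@T[:3,:3].T+T[:3,3])@K.T; return v[:,:2]/v[:,2:]
def tri(views):  # [(px,K,T)] -> point
    A=[]
    for (u,v),K,T in views:
        M=K@T[:3]; A+= [u*M[2]-M[0],v*M[2]-M[1]]
    X=np.linalg.svd(np.array(A))[2][-1]; return X[:3]/X[3]
def omask(im):
    h=cv2.cvtColor(im,cv2.COLOR_RGB2HSV); return cv2.inRange(h,(4,170,110),(16,255,255))
def rects(im,K,T,z,mask=None):
    """orange tops as rectangles on plane z: x,y,yaw,long,short,px"""
    cs,_=cv2.findContours(omask(im) if mask is None else mask,cv2.RETR_EXTERNAL,cv2.CHAIN_APPROX_NONE); out=[]
    for c in cs:
        if cv2.contourArea(c)<60: continue
        w=back(c[:,0].astype(float),K,T,z).astype(np.float32)
        (x,y),(a,b),t=cv2.minAreaRect(w*1000); t=np.radians(t)
        if a<b: a,b,t=b,a,t+np.pi/2
        m=cv2.moments(c); out.append((x/1000,y/1000,wrap(t),a,b,(m['m10']/m['m00'],m['m01']/m['m00'])))
    return out
def pads(im,K,T,z): return [r for r in rects(im,K,T,z) if 80<r[3]<120 and 42<r[4]<74]
def save(n,im): cv2.imwrite(f"pics/{n}.png",im[:,:,::-1])
def go(x,y,z,yaw):
    """joint move with whichever half turn gives the smallest joint travel"""
    c=[]
    for k in(-1,0,1):
        j=inverse_kinematics([x,y,z],q(yaw+k*np.pi))
        if j is not None: c.append((abs(np.array(j)-read_qpos()).max(),yaw+k*np.pi))
    if not c: raise MotionError("no ik")
    t=min(c)[1]; move_ptp([x,y,z],q(t)); return t
E
python3 - <<'E'
from lib import *
S=shot("scene");D=shot("side")
a=pads(*S,0.019);b=pads(*D,0.019)
for r in a+b: print(np.round(r[:5],3),np.round(r[5]))
for r in a:
    k=min(b,key=lambda s:np.hypot(s[0]-r[0],s[1]-r[1])) ; print(np.round(tri([(r[5],)+S[1:],(k[5],)+D[1:]]),3))
# scale/tray/bystanders, hand pixels
f=lambda u,v:(90+u*.4,100+v*.4); g=lambda u,v:(130+u*.425,100+v*.425)
for n,s,d in [("knobtop",(482,200),(321,164)),("tray",(628,140),(336,68)),("stapler",(535,148),(320,105)),("glue",(694,200),(447,86)),("tape",(624,307),(446,182))]:
    print(n,np.round(tri([(f(*s),)+S[1:],(g(*d),)+D[1:]]),3))
for x,y in((.5,.1),(.5,.2)):
  for yw in(-1.57,0,1.57): print(x,y,yw,inverse_kinematics([x,y,.4],q(yw)) is not None)
print(read_qpos(), np.round(np.linalg.inv(camera_params("wrist")["camera_from_world"]),3), camera_params("wrist")["K"][0])
E
```

```text
[  0.582  -0.366  -0.288 100.354  59.627] [218. 279.]
[  0.591  -0.238  -0.19  100.933  59.133] [248. 249.]
[  0.423  -0.345  -0.143 100.073  59.268] [179. 246.]
[  0.436  -0.223   0.149 100.139  58.77 ] [210. 222.]
[4.12000e-01 2.92000e-01 5.70000e-02 1.00238e+02 6.30270e+01] [290. 139.]
[  0.42   -0.347  -0.102 100.85   57.908] [237. 269.]
[  0.58   -0.367  -0.288 100.862  58.775] [289. 271.]
[  0.589  -0.239  -0.196 101.008  59.036] [286. 236.]
[  0.434  -0.224   0.135 101.278  58.869] [239. 236.]
[4.10000e-01 2.89000e-01 4.80000e-02 1.04984e+02 6.25940e+01] [226. 135.]
[ 0.581 -0.365  0.014]
[ 0.59  -0.237  0.015]
[ 0.421 -0.344  0.014]
[ 0.434 -0.22   0.013]
[0.409 0.297 0.013]
knobtop [0.551 0.004 0.086]
tray [0.615 0.325 0.008]
stapler [0.562 0.117 0.104]
glue [0.774 0.142 0.105]
tape [0.757 0.017 0.008]
0.5 0.1 -1.57 True
0.5 0.1 0 True
0.5 0.1 1.57 True
0.5 0.2 -1.57 True
0.5 0.2 0 True
0.5 0.2 1.57 True
[-1.24382534  0.38289332  0.04391827  1.59788286 -0.01791004  1.16119289
 -0.04990566] [[ 0.413  0.863  0.29   0.191]
 [ 0.911 -0.392 -0.132  0.626]
 [ 0.     0.319 -0.948  0.374]
 [ 0.     0.     0.     1.   ]] [329.80749219   0.         254.94690222]
```

Run:
```python
from lib import *
import pickle
V=[]
for i,(x,y,yw) in enumerate([(.55,.20,0),(.56,.08,0)]):
    t=go(x,y,.36,yw); pause(.3); s=shot("wrist"); V.append(s); save(f"w{i}",s[0]); print(t,read_eef_pos(),np.round(np.linalg.inv(s[2])[:3,3],3))
    for n in("stapler","tray_in","pan_top","tare_grip","zero_mark","needle_tip"):
        print(n,[(np.round(d["at"]).astype(int).tolist(),round(d["confidence"],2)) for d in tip_of("wrist",n)][:2])
pickle.dump(V,open("v.pkl","wb"));print(read_time_s())
big=np.hstack([v[0] for v in V]);save("w01",cv2.resize(big,(800,300),interpolation=cv2.INTER_AREA))
```

```text
3.141592653589793 [0.54984101 0.20049608 0.35983731] [0.466 0.201 0.483]
stapler [([191, 146], 0.76)]
tray_in [([334, 178], 0.83), ([323, 28], 0.5)]
pan_top [([186, 151], 0.89)]
tare_grip [([87, 147], 0.81)]
zero_mark [([124, 132], 0.73)]
needle_tip [([102, 116], 0.35), ([334, 178], 0.15)]
-3.141592653589793 [0.55987747 0.08141102 0.35981226] [0.476 0.082 0.483]
stapler [([283, 140], 0.62), ([194, 106], 0.54)]
tray_in [([414, 172], 0.74)]
pan_top [([278, 146], 0.6)]
tare_grip [([182, 139], 0.71), ([279, 144], 0.35)]
zero_mark [([215, 122], 0.69), ([236, 133], 0.31)]
needle_tip [([197, 111], 0.44)]
5.05
```

View pics/w1.png

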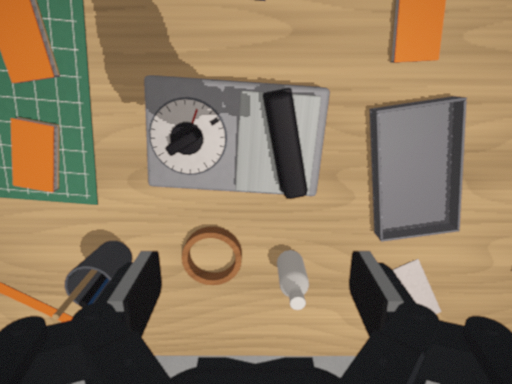

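View pics/w0.png

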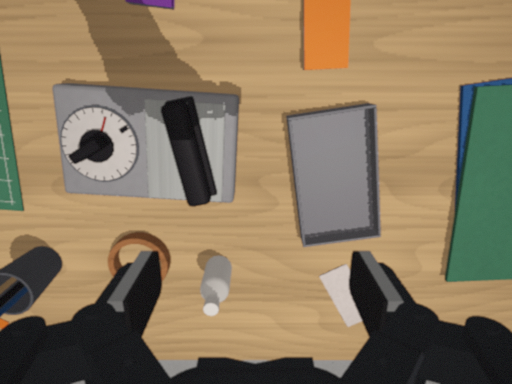

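The wrist views show the scale with its dial at w1 (188,137), knob bar at (185,137), zero mark at (215,122) and red needle at (194,112). The stapler lies slanted on the pan at (286,143), the tray is at (418,170), and a pad is at (418,30). I'll fit the poses from both views next.

```bash
cat > fit.py <<'E'
from lib import *
def blob(mask,near):
    n,l,s,c=cv2.connectedComponentsWithStats(mask); 
    k=min([i for i in range(1,n) if s[i,4]>80],key=lambda i:np.hypot(*(c[i]-near))); return (l==k).astype(np.uint8)*255
def dial(s,guess):
    """white dial face -> centre on plane z=.05 (circle of radius .049)"""
    im,K,T=s; h=cv2.cvtColor(im,cv2.COLOR_RGB2HSV); m=cv2.inRange(h,(0,0,170),(180,60,255))
    g=proj([[*guess,.05]],K,T)[0]; yy,xx=np.mgrid[:384,:512]; m[np.hypot(xx-g[0],yy-g[1])>50]=0
    p=cv2.convexHull(cv2.findNonZero(cv2.morphologyEx(m,cv2.MORPH_OPEN,np.ones((3,3),np.uint8))))[:,0].astype(float)
    w=back(p,K,T,.05).astype(np.float32); (x,y),r=cv2.minEnclosingCircle(w*1000); return x/1000,y/1000,r
def dark(im,v=45): return cv2.inRange(cv2.cvtColor(im,cv2.COLOR_RGB2HSV),(0,0,0),(180,255,v))
def edge(s,px,z,name):
    w=back(np.array(px,float),s[1],s[2],z); print(name,np.round(w,3).tolist(),"mean",np.round(w.mean(0),3),"yaw",np.round([np.arctan2(*(w[b]-w[a])[::-1]) for a,b in((0,1),(1,2),(3,2),(0,3))],3)); return w
E
python3 - <<'E'
from fit import *
import pickle
V=pickle.load(open("v.pkl","rb"))
hp=[[(55,86),(238,95),(233,201),(67,190)],[(147,77),(328,88),(316,194),(150,184)]]
tp=[[(287,115),(374,104),(380,237),(304,246)],[(371,108),(465,97),(459,231),(379,240)]]
st=[(191,152),(286,143)];kb=[(90,149),(185,137)]
for i,s in enumerate(V):
    print("view",i,"dial",np.round(dial(s,(.55,.004)),4)); edge(s,hp[i],.045,"house"); edge(s,tp[i],.03,"tray")
    hsv=cv2.cvtColor(s[0],cv2.COLOR_RGB2HSV)
    for n,near,z in(("stapler",st[i],.105),("knob",kb[i],.08)):
        g=np.zeros((384,512),np.uint8); cv2.circle(g,near,48 if n=="stapler" else 22,255,-1)
        m=blob(cv2.morphologyEx(dark(s[0])&g,cv2.MORPH_OPEN,np.ones((3,3),np.uint8)),near)
        print(n,(m>0).sum(),np.round(rects(*s,z,m)[0][:5],3))
a=np.vstack([cv2.resize(V[0][0][80:210,50:245],(600,400),interpolation=3)]);save("c0",a)
print(np.round(tri([((x),)+s[1:] for x,s in zip(hp[0][:1]+hp[1][:1],V)]),3),np.round(tri([(x,)+s[1:] for x,s in zip([tp[0][3],tp[1][3]],V)]),3))
E
```

```text
view 0 dial [ 5.52800e-01 -6.60000e-03  4.83296e+01]
house [[0.478, -0.053], [0.489, 0.179], [0.635, 0.17], [0.618, -0.063]] mean [0.555 0.058] yaw [ 1.523 -0.065  1.5   -0.072]
tray [[0.516, 0.244], [0.502, 0.36], [0.699, 0.392], [0.715, 0.277]] mean [0.608 0.318] yaw [1.695 0.16  1.704 0.161]
stapler 2397 [  0.553   0.125   0.205 112.373  37.953]
knob 886 [ 5.4800e-01 -3.0000e-03 -1.5300e+00  5.3458e+01  3.6677e+01]
view 1 dial [5.49900e-01 7.10000e-03 6.29129e+01]
house [[0.478, -0.054], [0.491, 0.175], [0.634, 0.168], [0.62, -0.064]] mean [0.556 0.056] yaw [ 1.515 -0.046  1.509 -0.073]
tray [[0.517, 0.238], [0.502, 0.361], [0.699, 0.392], [0.714, 0.272]] mean [0.608 0.316] yaw [1.688 0.157 1.699 0.174]
stapler 939 [5.53000e-01 1.10000e-01 1.53000e-01 1.11441e+02 2.01300e+01]
knob 757 [ 5.5100e-01 -6.0000e-03 -5.0100e-01  4.5665e+01  3.3767e+01]
[ 0.478 -0.055  0.041] [0.723 0.279 0.014]
```

View pics/c0.png

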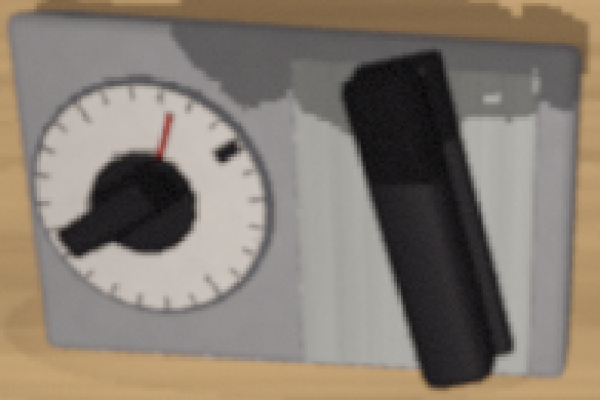

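Run:
```python
from fit import *
import pickle
V=pickle.load(open("v.pkl","rb"))
A=[(178.4,101),(278,92)];B=[(199.5,203),(295,196)]
for e in(A,B): print(np.round(tri([(p,)+s[1:] for p,s in zip(e,V)]),3))
for i,s in enumerate(V): 
    w=back([A[i],B[i]],s[1],s[2],.112); print(np.round(w,3).tolist(),w.mean(0),np.arctan2(*(w[1]-w[0])[::-1]))
s=V[0]; yaw=-.065
c=np.array([.5525,-.006])
for p in((124.1,129.1),(104.9,117.4)):
    w=back([p],s[1],s[2],.05)[0]-c; print(w,np.hypot(*w),"tare-like cw angle",wrap(-(np.arctan2(*-w[::-1])-yaw)))
```

```text
[0.494 0.109 0.076]
[0.617 0.132 0.099]
[[0.492, 0.117], [0.611, 0.134]] [0.551752   0.12568698] 0.13828350352105304
[[0.493, 0.107], [0.613, 0.13]] [0.55259406 0.11847335] 0.19153703390580698
[-0.02047169  0.03575309] 0.04119919290038675 tare-like cw angle 0.9857787736074801
[-0.03555702  0.0128239 ] 0.03779886720509915 tare-like cw angle 0.2811372809151349
```

Run:
```python
from lib import *
x,y,yw=.554,.121,.16
t=go(x,y,.2,yw); move_gripper(.07,30); movel([x,y,.102],speed=.1)
move_gripper(0,50); print("gap",read_finger_gap(),read_grasp_force())
movel([x,y,.2],speed=.1); pause(.2); print("gap",read_finger_gap(),read_ft_force())
X,Y,W=.608,.317,.163
movel([X,Y,.2],q(t+W-yw),speed=.15); print(read_finger_gap()); f0=np.array(read_ft_force())[2]
movel([X,Y,.052],speed=.1); z=.052
while z>.036:
    z-=.002; movel([X,Y,z],speed=.03); f=np.array(read_ft_force())[2]-f0
    if f>3: break
print("z",z,f,read_finger_gap()); move_gripper(.06); movel([X,Y,.15],speed=.1)
t=go(.55,.05,.34,0); pause(.3); s=shot("wrist"); save("w2",s[0]); print(read_time_s())
import pickle; pickle.dump(s,open("v2.pkl","wb"))
```

```text
gap 0.029541249526612582 52.025030851364136
gap 0.029202226348210115 [ 1.0717233  -0.32066363 -2.4750031 ]
0.02944088491114475
z 0.04199999999999999 7.174380029947121 0.029448764337019595
16.6
```

View pics/w2.png

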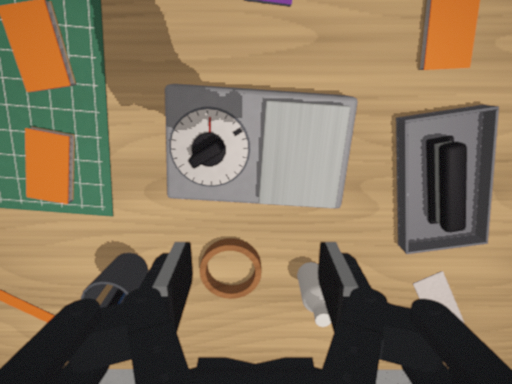

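The stapler stands upright in the tray at w2 (447,185). The pan is empty and the needle now points straight up to the robot's side, at (209,124); the zero mark is at (238,132).

```bash
cat >> fit.py <<'E'
def pan(s,guess):
    im,K,T=s; h=cv2.cvtColor(im,cv2.COLOR_RGB2HSV); g=proj([[*guess,.066]],K,T)[0].astype(int)
    m=np.zeros((386,514),np.uint8); i2=cv2.GaussianBlur(im,(5,5),0)
    cv2.floodFill(i2.copy(),m,tuple(int(v) for v in g),0,(14,)*3,(14,)*3,8|(255<<8)|cv2.FLOODFILL_MASK_ONLY|cv2.FLOODFILL_FIXED_RANGE)
    return rects(im,K,T,.066,m[1:-1,1:-1])
def tare(s,c,yaw):
    """cw angle of zero mark from scale -x"""
    im,K,T=s; a=np.linspace(-3.14,3.14,1257)
    v=np.zeros(len(a))
    for r in(.036,.038,.040,.042,.044):
        P=np.c_[c[0]-r*np.cos(yaw-a),c[1]-r*np.sin(yaw-a),np.full(len(a),.05)]
        p=proj(P,K,T).astype(np.float32); v+=cv2.remap(cv2.cvtColor(im,cv2.COLOR_RGB2GRAY).astype(np.float32),p[None,:,0],p[None,:,1],cv2.INTER_LINEAR)[0]
    w=np.convolve(np.r_[v[-20:],v,v[:20]],np.ones(41)/41,"valid"); k=w.argmin()  # 0.2 rad window
    return a[k],np.sort(w)[:3]
E
python3 - <<'E'
from fit import *
import pickle
s=pickle.load(open("v2.pkl","rb"))
d=dial(s,(.552,-.005)); print("dial",d)
for r in pan(s,(.56,.112)): print("pan",np.round(r,4) if 0 else [np.round(v,4) for v in r])
edge(s,[(166,85),(356,95),(342,207),(169,198)],.045,"house"); edge(s,[(264,97),(352,103),(339,208),(258,200)],.066,"pan")
for c in (d[:2],(.5525,-.006)): print(tare(s,c,-.065))
for p in((238,132),(209,118)):
    w=back([p],s[1],s[2],.05)[0]-np.array(d[:2]); print(w,np.hypot(*w),-(np.arctan2(*-w[::-1])+.065))
E
```

```text
dial (0.553123046875, -0.006914265155792236, 48.58852767944336)
pan [np.float64(0.5608), np.float64(0.1103), np.float64(-0.0602), np.float64(126.2797), np.float64(97.1264), array([303.3334, 153.5921])]
house [[0.477, -0.057], [0.488, 0.174], [0.635, 0.17], [0.622, -0.065]] mean [0.556 0.056] yaw [ 1.521 -0.032  1.516 -0.058]
pan [[0.489, 0.062], [0.496, 0.164], [0.628, 0.16], [0.617, 0.055]] mean [0.558 0.11 ] yaw [ 1.505 -0.034  1.466 -0.051]
(np.float64(0.9650000000000003), array([538.08238853, 538.32714844, 539.24530774]))
(np.float64(0.9700000000000002), array([494.85670732, 495.18492759, 495.96279535]))
[-0.02061276  0.03676779] 0.04215158335645261 0.9948361129505705
[-0.03785016  0.00127891] 0.03787175825621052 -0.031224124075354305
```

```bash
cat > knob.py <<'E'
from fit import *
C=(.553,-.0065); SY=-.062
def turn(ta):
    best=None
    for k in(-1,0,1):
        a=SY-ta+k*np.pi; js=[inverse_kinematics([*C,.082],q(a+f*ta)) for f in(0,.5,1)]
        if all(j is not None for j in js):
            m=max(np.abs(np.array(j)-read_qpos()).max() for j in js); best=min(best or (9,0),(m,a))
    a=best[1]; print("start yaw",a,best)
    move_ptp([*C,.16],q(a)); move_gripper(.05,30); movel([*C,.082],speed=.08); move_gripper(0,40); print("gap",read_finger_gap())
    for f in np.linspace(0,1,max(2,int(abs(ta)/.08)+1))[1:]: move_ptp([*C,.082],q(a+f*ta))
    pause(.2); print("F",read_ft_force()); move_gripper(.05); movel([*C,.16],speed=.1)
def check(n):
    go(.55,.05,.34,0); pause(.3); s=shot("wrist"); d=dial(s,C); print("dial",d,"tare",[tare(s,c,SY)[0] for c in(d[:2],C)])
    save(n,cv2.resize(s[0][70:220,150:370],(660,450),interpolation=3)); print(read_time_s()); return s
E
python3 -c "
from knob import *
turn(.975); check('k1')"
```

```text
start yaw -4.178592653589793 (np.float64(0.7498308840894236), -4.178592653589793)
gap 0.013795942983010408
F [ 0.49167865 -0.61558288  6.88283051]
dial (0.5531666259765625, -0.006960826396942139, 48.614166259765625) tare [np.float64(-0.010000000000000231), np.float64(-0.020000000000000018)]
24.9
```

View pics/k1.png

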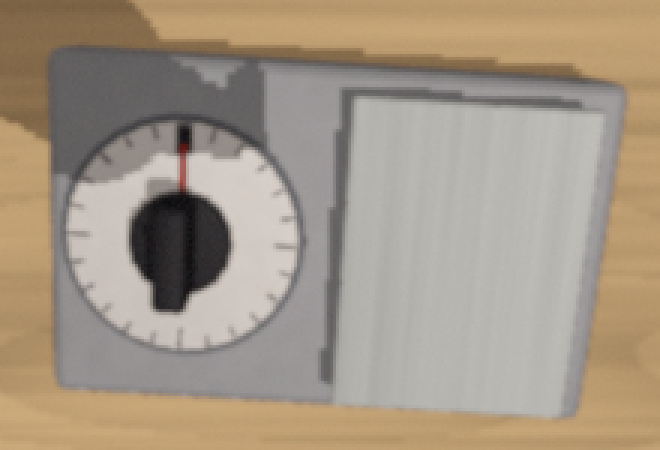

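The pointer lies over the zero mark (k1 (183,140)), so tare ≈ 0. Now the pads, starting with one, where I measure its height from two wrist views.

```bash
cat > pad.py <<'E'
from knob import *
P=np.array([.560,.111])
def find(x,y,yw,ztop,h=.26):
    go(x,y,h,yw); pause(.2); s=shot("wrist"); r=[r for r in pads(*s,ztop) if np.hypot(r[0]-x,r[1]-y)<.06]
    return (min(r,key=lambda r:np.hypot(r[0]-x,r[1]-y)) if r else None),s
def pick(x,y,yw,zb):
    r,s=find(x,y,yw,zb+.016)
    if r is None: save("lost",s[0]); raise SystemExit("pad not seen")
    print("pad",np.round(r[:5],4)); x,y,yw=r[:3]
    move_gripper(.078,30); t=go(x,y,.12,yw); movel([x,y,zb+.017],speed=.12); move_gripper(0,60)
    g=read_finger_gap(); movel([x,y,.22],speed=.15); pause(.1); print("gap",g,read_finger_gap()); return t-yw
def place(n):
    c=[(abs(np.array(j)-read_qpos()).max(),k) for k in(-1,0,1) if (j:=inverse_kinematics([*P,.22],q(SY+k*np.pi))) is not None]
    move_ptp([*P,.23],q(SY+min(c)[1]*np.pi)); print("gap",read_finger_gap()); pause(.1); f0=read_ft_force()[2]
    z=.066+.0152*n+.017+.005; movel([*P,z],speed=.12); zl=z-.010
    while z>zl:
        z-=.0012; movel([*P,z],speed=.03); f=read_ft_force()[2]-f0
        if f>1.5: break
    print("contact z",round(z,4),"nominal",.083+.0152*n,"f",f,"gap",read_finger_gap())
    move_gripper(.078); movel([*P,z+.1],speed=.15)
def pile(n):
    """n pads on the pan: top pad relative to pan centre in scale axes"""
    zt=.066-.00075*n+.016*n; r,s=find(*P,SY,zt,.30)
    if r is None: save("pile",s[0]); print("pile not seen"); return
    d=np.array(r[:2])-P; c,si=np.cos(SY),np.sin(SY); o=(c*d[0]+si*d[1],-si*d[0]+c*d[1])
    print("pile",n,"off mm",np.round(np.array(o)*1e3,1),"dyaw",round(wrap(r[2]-SY),3),"size",np.round(r[3:5],1),"t",read_time_s()); return s
E
python3 - <<'E'
from pad import *
r,s=find(.436,-.223,.14,.019); r2,s2=find(.50,-.20,.14,.019,.30)
print(r,r2,tri([(r[5],)+s[1:],(r2[5],)+s2[1:]]))
pick(.436,-.223,.14,.003); place(0); s=pile(1); s is not None and save("p1",s[0])
E
```

```text
Traceback (most recent call last):
TypeError: 'NoneType' object is not subscriptable
```

Run:
```python
from pad import *
r,s=find(.436,-.223,.14,.019); r2,s2=find(.47,-.20,.14,.019,.30)
if r is not None and r2 is not None: print(r,r2,tri([(r[5],)+s[1:],(r2[5],)+s2[1:]]))
else: print(r,r2)
pick(.436,-.223,.14,.003); place(0); s=pile(1); s is not None and save("p1",s[0])
```

```text
(0.4320614624023438, -0.22365025329589844, np.float64(0.14017177219555133), 98.08619689941406, 57.18965148925781, (254.54890242949767, 146.37915006640105)) (0.4317484436035156, -0.22368844604492188, np.float64(0.1389434806889147), 99.13233184814453, 56.99687957763672, (239.6648548380139, 112.61692765627022)) [ 0.42950184 -0.22392212  0.01779123]
pad [ 0.432  -0.2237  0.1407 98.1514 57.2814]
gap 0.05670545261841313 0.05670733128699573
gap 0.05672092738535203
contact z 0.082 nominal 0.083 f 1.5066373271478941 gap 0.056679790011548
pile 1 off mm [-1.7 -0.2] dyaw -0.001 size [97.4 55.8] t 38.725
```

View pics/p1.png

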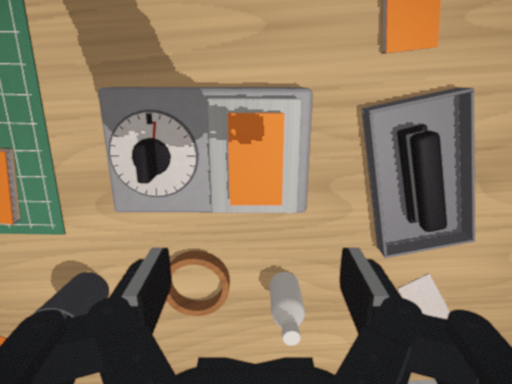

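The first pad lies centred on the pan at p1 (256,158), and the measured top height of 18 mm agrees with the text. On to the other four, checking the pile after each.

Run:
```python
from pad import *
for n,(x,y,w,zb) in enumerate([(.59,-.238,-.19,.003),(.421,-.345,-.12,.003),(.581,-.366,-.288,.003),(.41,.29,.05,0)],1):
    pick(x,y,w,zb); place(n); s=pile(n+1)
    if s is None: break
    save(f"p{n+1}",s[0])
    d=dial(s,C); print("dial",np.round(d,4))
```

```text
pad [ 0.5864 -0.2392 -0.1942 98.5661 57.3009]
gap 0.05653237381836271 0.05626232729385588
gap 0.05598553462558378
contact z 0.102 nominal 0.09820000000000001 f 1.6491098599363212 gap 0.05634015699732374
pile 2 off mm [-1.1 -0.1] dyaw -0.001 size [98.  55.9] t 48.7917
dial [ 5.53800e-01 -7.10000e-03  4.87538e+01]
pad [ 0.4188 -0.3464 -0.1459 99.5903 57.315 ]
gap 0.05637435668201014 0.056131700590880226
gap 0.05650985435902534
contact z 0.1124 nominal 0.1134 f 2.615598956053703 gap 0.05648204655976894
pile 3 off mm [-0.5  0.1] dyaw 0.002 size [98.4 56.4] t 60.5417
dial [ 5.5340e-01 -7.1000e-03  4.8642e+01]
pad [ 0.5775 -0.3669 -0.2916 98.4959 57.4419]
gap 0.05594022309695056 0.05636893899866429
gap 0.056450324501217355
contact z 0.1276 nominal 0.1286 f 2.4016486937386943 gap 0.05617055327375504
pile 4 off mm [-0.1 -0.1] dyaw -0.0 size [99.2 56.3] t 72.1083
dial [ 5.53400e-01 -7.10000e-03  4.86432e+01]
pad [4.06400e-01 2.92500e-01 4.80000e-02 9.89038e+01 5.73138e+01]
gap 0.05678767386774197 0.0560614040414054
gap 0.05634108731406497
contact z 0.1428 nominal 0.1438 f 2.614092722445291 gap 0.05648892622340157
pile 5 off mm [-0.4  0.1] dyaw 0.003 size [98.7 56.6] t 81.9333
dial [ 5.53600e-01 -7.00000e-03  4.86556e+01]
```

Run:
```python
from pad import *
s=shot("wrist"); print("tare",tare(s,(.5531,-.0069),SY)[0])
go(.42,.0,.35,0); w=shot("wrist")[0]; a=read_camera("scene")[125:225,240:400]; b=read_camera("side")[110:200,220:340]
save("fin",np.hstack([cv2.resize(s[0],(400,300)),np.zeros((300,1,3),np.uint8),cv2.resize(b,(399,300),interpolation=3)])); save("fin2",cv2.resize(a,(800,500),interpolation=3))
```

```text
tare -0.004999999999999893
```

View pics/fin.png

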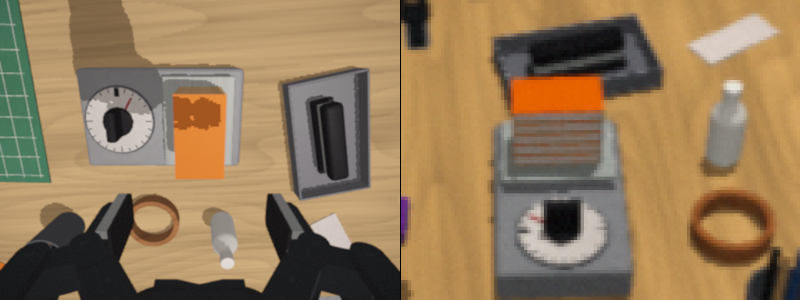

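View pics/fin2.png

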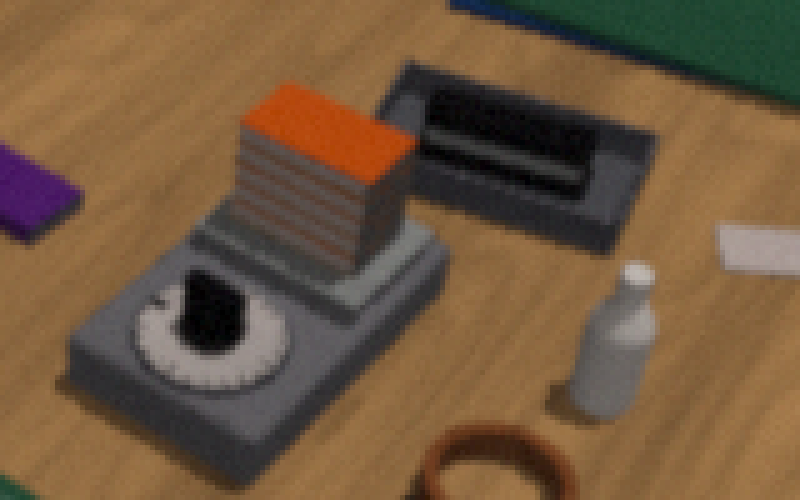

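The final views show five flush pads on the pan (fin2 (325,180)), the stapler upright in the tray (fin2 (510,145)), and the zero mark unmoved. The bystanders haven't moved.

```bash
python3 -c "
from bench import *
print(sign_off(), read_time_s())"
```

```text
the job is handed in; nothing more can be done
the job is handed in; nothing more can be done
```

I handed the job in: the stapler stands upright in the tray, the tare reads about -0.005 rad from zero, and all five orange pads are in one flush pile, about 0.5 mm off the pan's centre by my last measurement; no verdict came back.

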